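# Vent the vacuum desiccator, crack its lid off the seal and hold it ajar

## Task

The vacuum desiccator on the bench is still pumped down: let the air in by turning the wing of its side stopcock a quarter turn, either way, until the wing lies in line with the side tube, and leave it open. Then take the lid by its knob, pull it straight up until it breaks free of its sticky seal, and hold it level about 20 mm above the rim, still over the bowl, so that I can slip a humidity card inside. Finish while holding it there: do not put it down, let go or take it away, and do not disturb the other things on the bench.

Things in the scene. Friction and masses are not known exactly. Their poses are not given: they have to be found in the camera images.
- desiccator: Round white vacuum desiccator, fixed, upright: bowl 156 mm wide, flange 180 mm across; origin at the centre of its underside, z up. Its flat rim is 118 mm above the bench; a black rubber lip seal lines the mouth. A side tube up to 20 mm thick runs out along the body's -y, axis 95 mm above the bench, top 105 mm; it bears the stopcock, whose axis is 145 mm from the bowl's, and ends 190 mm out.
- rim_centre (a point): Centre of the rim, 118 mm above the bench, where the underside of the lid's flange lies when closed; axes as the desiccator's.
- vent_cock (a joint): Stopcock angle, rad, anticlockwise from above: 0 = wing crosswise to the side tube (shut; starts within 0.2 of it), +1.57 or -1.57 = wing in line with the tube (open). Stops at +-1.65, turns with 0.05 N m and stays where it is left. While it is shut, vacuum holds the lid and no safe pull lifts it; from 1.1 rad either way the vacuum is gone.
- cock_wing (a point): Middle of the stopcock's wing, an upright white plate 50 mm long, 9 mm thick and 18 mm high, centred on the cock's vertical axis, 128 mm above the bench; x along its length, y across its thickness, z up. Below it (119 mm) is only a stem 16 mm across on the axis, and the side tube from 105 mm down.
- lid: Loose clear domed lid, 0.28 to 0.56 kg: flange 180 mm across, 9 mm thick, on the rim; dome 44 mm high; below the flange a spigot 132 mm across, 10 mm deep, stuck in the lip seal. Origin at the centre of the flange's underside, z up. Even when vented the seal holds it with up to 14 N (11 to 18) besides its weight; this comes at once, lasts some 5 mm of lift and lets go suddenly before 9 mm.
- lid_knob (a point): Middle of the round white knob on the lid's axis, 71 mm above the underside of the lid's flange (189 mm above the bench when closed). Its head is 36 mm across and 26 mm high (top at 84 mm above the flange's underside), on a neck 27 mm across and 14 mm high above the dome.
Things that resemble listed ones, but are neither listed nor needed, are in the scene too. Leave any brown or yellow look-alike of the lid alone.

How it is judged:
By the outcome, as a careful person would: the job done as asked, in the order asked, and still so for the second after the job is handed in, while the arm keeps its last pose, push and grip.
It also fails if it takes over 48 s, if anything falls off the work surface, if the arm or the gripper's body presses on something with over 40 N, if the wrist force passes 120 N, or if a joint passes its speed limit or range.

## Robot

A 6-joint arm with a two-finger parallel gripper is mounted at the origin on the work surface. World frame = base frame: x ahead of the robot, y to its left, z up, the work surface at z = 0. Lengths are in m, angles in degrees, forces in N, time in s.
With the tool pointing down it reaches from about 0.35 to 0.875 m from the base axis. Payload 4.2 kg.
Tool frame: the origin (TCP) lies at the very end of the fingers, on their centre line; the grasp point (between the pads) lies 19 mm behind it; z points along the fingers, y is the line along which they close (so a half turn about z gives the same grasp; the last joint's range is limited). The gripper opens to 87 mm and grips with 3 to 60 N. Pads are 19 mm wide; open, the fingers measure 117 mm over their backs; the gripper's body (75 mm by 190 mm) begins 51 mm behind the grasp point.
Start: joints at [-54.74, 22.042, 0.453, 0, -68.411, -14.817], TCP at [0.218, -0.586, 0.223] pointing down, gripper open.
Joint ranges: [-179.83, 179.83], [-69.29, 118.12], [-61.27, 80.66], [-181.25, 117.63], [-171.15, -9.14], [-177.46, 177.46]. Speed limits (degrees/s): [159.86, 159.86, 180, 180, 180, 180].

## Interface

Orientations are given as a 3x3 rotation matrix whose columns are the frame's x, y, z axes.
In Python, from station import * gives the robot as it stands.
- The arm moves only by the shell command python3 -m pendant 'ROWS'. ROWS is JSON, a list of rows, each an object of numbers: "x", "y", "z": the shift along the world's x, y, z normalised to -1 to 1, where 1 is 250 mm; "rx", "ry", "rz": the turn, a rotation vector about the world's x, y, z normalised to -1 to 1, where 1 is 180 degrees; "claw": the opening, from 0 (shut) to 1 (fully open). A call has exactly 8 rows; each row is the pose to reach, as a shift and turn from the pose commanded when the call began, turning the shorter way round; what a row does not reach only later rows make up. A row lasts 1/8 s, in which the tool goes at most 62.5 mm and 10.7 degrees, less where a joint would pass 70% of its speed; a pose out of reach is approached as far as the arm can. A call with a number of a shift or a turn outside -1 to 1 is refused whole. A call with a gripper value outside its range is refused whole. The fingers move at their own pace and stop on an object; the grip force is fixed at half the most. Time passes only in rows, so rows that repeat a pose let the fingers close, or fill a call up. It gives the time, the measured TCP pose, the force, the opening and the grip force at its end, in the units of the state.
- sense(): the state, without advancing time (a new reading comes with each control period).
- capture(name): name is "side" or "top"; returns a dict with "color" (420x560x3 uint8, red, green, blue), "mtx" (3x3 intrinsics, pixels), "world_to_cam" (4x4, takes a point from world to camera coordinates). Camera axes: x right, y up, looking along -z (the intrinsics and any distortion apply to the point x, -y, -z); pixel columns grow to the right and rows downward; lengths in m; the calibration is good to about 2 mm. A picture is of the moment at which its call begins. There is no depth.
- finish_job(): hands the job in; it is judged then, once.
Trained networks look in a picture, given as the dict that the camera call returned (one of the last four; its "shot" number tells which), for a name from the list of things; names that differ only in an ending like _2 or _b are one class to them, and where a whole thing is asked for, a point or a joint stands for the part that bears it (a point fixed in the world has none). Each returns a list of dicts, best first, with "conf" (0 to 1); they miss things now and then, are a little off and sometimes report something else, mostly with a low value. They report only what shows in the picture. A call takes as long as a camera call. They do not tell look-alikes from the thing itself.
- search_frame(picture, label): "centre" ([column, row] in pixels, amid what is visible of it).
- regions_of(picture, label): "region" (420x560 bool, what is visible of it) and "centre" ([column, row] in pixels, amid what is visible of it).
The state is a dict: "time_s": time; "joints": joint angles; "joint_velocities": joint speeds; "effort": joint torques, N m; "tcp_pos": TCP position; "ee_rot": TCP orientation; "wrist_force": force on the tool from outside, world axes, zero at the start; "moment": the same for the moment, N m; "gripper_width": opening from 0.0 (shut) to 1.0 (fully open); "gripper_force": force on a finger pad.
Only numpy, scipy, OpenCV 4.12 (cv2) and the standard library are available. Lean on these libraries where they do the work, as an engineer would, in place of code of your own. Each camera call takes 0.05 s, during which the arm holds its last target. There are 200 camera calls.

## Working session

There is one attempt and no reset: what is moved stays moved. The work goes in short steps, Python scripts to look and compute and a shell command to move; the robot and the scene stay as the last step left them, time stands still between calls to the robot, and variables do not carry over. Pictures are saved under pics/ and viewed, at most 10 in all, crops included, and the job is handed in when it is done.

```bash
mkdir -p pics
cat > h.py <<'E'
from station import *
import numpy as np, cv2
def save(p,n): cv2.imwrite('pics/'+n,p["color"][:,:,::-1])
def proj(p,X):
    X=np.asarray(X,float); c=p["world_to_cam"]@np.append(X,1); q=np.array([c[0],-c[1],-c[2]]); u=p["mtx"]@q; return u[:2]/u[2]
def atz(p,px,z):
    T=p["world_to_cam"];R=T[:3,:3];o=-R.T@T[:3,3]
    d=np.linalg.inv(p["mtx"])@np.array([px[0],px[1],1]); d=R.T@np.array([d[0],-d[1],-d[2]])
    return o+d*(z-o[2])/d[2]
E
python3 - <<'E'
from h import *
s=capture("side");t=capture("top");save(s,"s1.png");save(t,"t1.png")
for n,p in(("side",s),("top",t)):
    T=p["world_to_cam"];print(n,p.keys(),(-T[:3,:3].T@T[:3,3]).round(3))
    for l,z in(("desiccator",.1),("lid",.14),("lid_knob",.189),("cock_wing",.128),("vent_cock",.128)):
        for d in search_frame(p,l)[:4]: print(l,round(d["conf"],2),np.round(d["centre"]),atz(p,d["centre"],z).round(3))
E
```

```text
side dict_keys(['color', 'mtx', 'world_to_cam', 'shot']) [0.313 0.85  0.902]
desiccator 0.69 [253. 223.] [0.529 0.157 0.1  ]
lid 0.96 [243. 192.] [0.567 0.097 0.14 ]
lid 0.77 [350. 177.] [ 0.312 -0.004  0.14 ]
lid 0.69 [362. 365.] [0.248 0.49  0.14 ]
lid_knob 0.71 [350. 176.] [0.31  0.048 0.189]
lid_knob 0.64 [365. 363.] [0.248 0.509 0.189]
lid_knob 0.63 [246. 195.] [0.542 0.154 0.189]
cock_wing 0.7 [276. 162.] [ 0.513 -0.044  0.128]
vent_cock 0.6 [281. 158.] [ 0.502 -0.062  0.128]
top dict_keys(['color', 'mtx', 'world_to_cam', 'shot']) [0.377 0.142 1.04 ]
desiccator 0.88 [375. 194.] [ 0.518 -0.05   0.1  ]
lid 0.89 [410. 284.] [ 0.323 -0.107  0.14 ]
lid 0.63 [313. 170.] [0.568 0.088 0.14 ]
lid_knob 0.69 [165. 320.] [0.267 0.39  0.189]
lid_knob 0.6 [409. 285.] [ 0.324 -0.091  0.189]
lid_knob 0.41 [374. 193.] [ 0.507 -0.03   0.189]
vent_cock 0.43 [376. 194.] [ 0.514 -0.047  0.128]
```

View pics/s1.png

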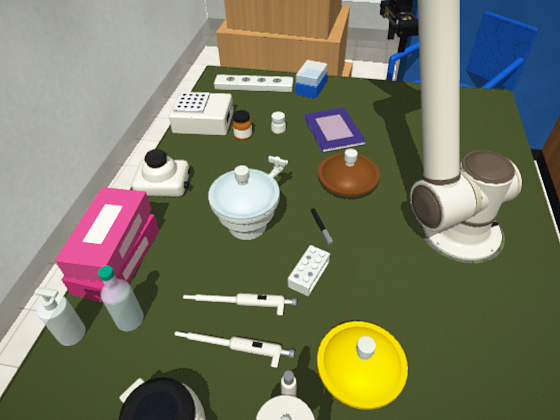

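View pics/t1.png

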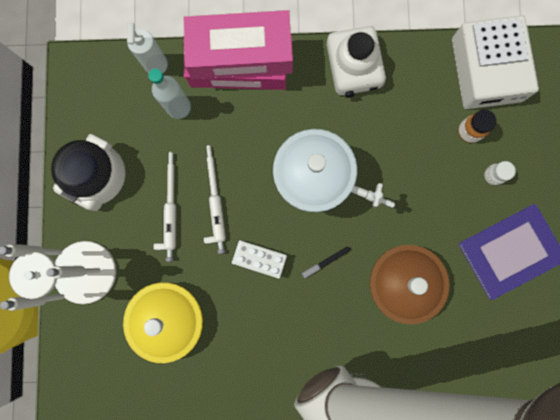

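Three lids: the brown one (top 410,284), the yellow one (top 163,323) and the clear one on the desiccator (top 315,170; side 243,192). The clear one fits, because it sits on the white bowl and has a side tube and wing at top (377,195). I'll confirm in a crop.

Run:
```python
from h import *
s=capture("side");t=capture("top")
a=cv2.resize(t["color"][120:220,260:400],None,fx=5,fy=5,interpolation=cv2.INTER_CUBIC)
b=cv2.resize(s["color"][145:245,195:300],None,fx=5,fy=5,interpolation=cv2.INTER_CUBIC)
b=cv2.resize(b,(295,281)) if 0 else b
cv2.imwrite("pics/tc.png",a[:,:,::-1]);cv2.imwrite("pics/sc.png",b[:,:,::-1])
# rough lid circle centre from top mask
for p in(s,t):
    for l in("lid","desiccator"):
        for d in regions_of(p,l)[:3]:
            m=d["region"].astype(np.uint8); c=max(cv2.findContours(m,0,2)[0],key=cv2.contourArea)
            print(l,d["conf"],d["centre"],cv2.fitEllipse(c),cv2.boundingRect(c))
for c in((.57,.10),(.56,.08)):print(proj(t,(*c,.127)),proj(t,(*c,.202)),proj(s,(*c,.202)),proj(s,(*c,.127)))
```

```text
lid 0.9 [363.8, 362.0] ((362.09490966796875, 365.1942443847656), (83.22562408447266, 93.53330993652344), 127.5335693359375) (318, 322, 91, 88)
lid 0.67 [350.2, 176.3] ((348.6526184082031, 173.94967651367188), (44.345951080322266, 60.31883239746094), 95.79891204833984) (319, 149, 61, 48)
lid 0.61 [244.4, 191.2] ((243.76834106445312, 194.536376953125), (50.62461853027344, 69.52938079833984), 83.42040252685547) (209, 167, 70, 53)
desiccator 0.6 [255.6, 222.6] ((246.94703674316406, 223.5982208251953), (29.600208282470703, 49.2929573059082), 84.67682647705078) (219, 211, 55, 29)
lid 0.9 [161.8, 323.4] ((162.22706604003906, 322.6966857910156), (76.46660614013672, 78.24369812011719), 30.244491577148438) (124, 284, 77, 79)
lid 0.79 [312.8, 167.9] ((314.0806579589844, 169.9978790283203), (80.53167724609375, 82.26799774169922), 73.98785400390625) (273, 130, 83, 81)
lid 0.7 [407.9, 282.6] ((408.501953125, 284.0699768066406), (76.82034301757812, 78.95787048339844), 142.02548217773438) (369, 245, 80, 79)
desiccator 0.91 [375.4, 194.6] ((372.7587890625, 195.35292053222656), (17.508989334106445, 36.44586181640625), 112.88450622558594) (352, 185, 41, 22)
[306.91923133 170.40220864] [308.4225675  162.49809855] [239.80701082 174.23502314] [242.3371469  196.56188868]
[316.31409702 174.72261069] [318.64500001 167.18628158] [245.9123307  169.25418497] [248.11939944 191.57858802]
```

View pics/tc.png

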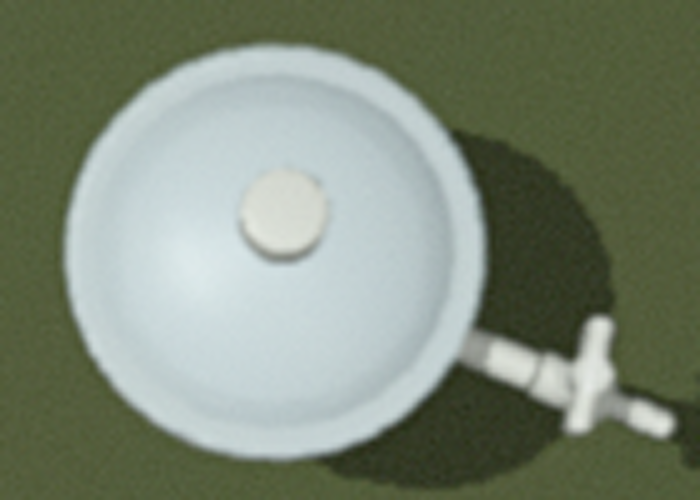

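View pics/sc.png

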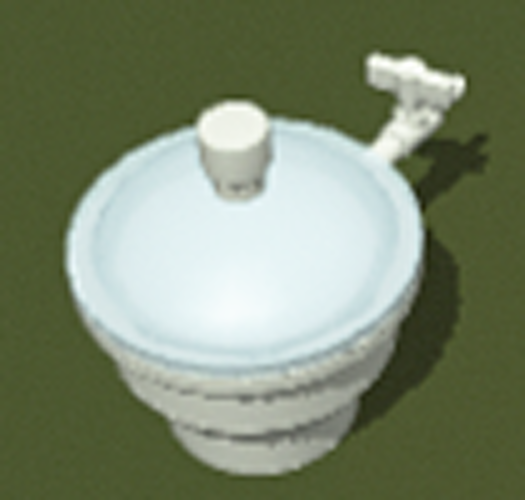

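Both crops confirm it: clear lid with a white knob (top 316,162) on the white bowl. The wing (top 377.5,195) lies crosswise to the tube. Next I'll compute the positions.

Run:
```python
from h import *
from scipy.optimize import least_squares as LS
s=capture("side");t=capture("top")
P=lambda c,x,y,sx,sy:((x+.5)/5-.5+c[0],(y+.5)/5-.5+c[1])
T=(260,120);S=(195,145)
kt=P(T,284,212);ks=P(S,233,115)
k=LS(lambda v:np.r_[proj(t,(*v,.202))-kt,proj(s,(*v,.202))-ks],(.56,.09))
print("knob",k.x,k.fun,atz(t,kt,.202),atz(s,ks,.202))
print("flange", atz(t,(314.1,170.0),.122))
a,b=P(T,600,322,0,0) if 0 else P(T,600,322,0,0),P(T,579,430,0,0)
A,B=atz(t,a,.135),atz(t,b,.135);print("wing",A,B,(A+B)/2,np.degrees(np.arctan2(*(A-B)[1::-1])))
w=atz(t,P(T,590,376,0,0),.137);e=atz(t,P(T,668,422,0,0),.1);print("mid",w,"tubeend",e)
# tube
for c in(k.x,atz(t,(314.1,170.0),.122)[:2]):
    print("dist",np.linalg.norm(w[:2]-c),np.degrees(np.arctan2(*(w[:2]-c)[::-1])),np.linalg.norm(e[:2]-c),np.degrees(np.arctan2(*(e[:2]-c)[::-1])))
ws=atz(s,P(S,415,76,0,0),.137);print("side wing",ws, atz(s,P(S,372,66,0,0),.137),atz(s,P(S,460,82,0,0),.137))
st=sense();print(st["tcp_pos"],st["ee_rot"],st["time_s"])
```

```text
Traceback (most recent call last):
TypeError: <lambda>() missing 2 required positional arguments: 'sx' and 'sy'
```

Run:
```python
from h import *
from scipy.optimize import least_squares as LS
s=capture("side");t=capture("top")
P=lambda c,x,y:((x+.5)/5-.5+c[0],(y+.5)/5-.5+c[1])
T=(260,120);S=(195,145)
kt=P(T,284,212);ks=P(S,233,115)
k=LS(lambda v:np.r_[proj(t,(*v,.202))-kt,proj(s,(*v,.202))-ks],(.56,.09))
print("knob",k.x,k.fun,atz(t,kt,.202),atz(s,ks,.202))
f=atz(t,(314.1,170.0),.122);print("flange", f)
A,B=atz(t,P(T,600,322),.135),atz(t,P(T,579,430),.135);print("wing",A,B,(A+B)/2,np.degrees(np.arctan2(*(A-B)[1::-1])))
w=atz(t,P(T,590,376),.137);e=atz(t,P(T,668,422),.1);print("mid",w,"tubeend",e)
for c in(k.x,f[:2]):
    print("dist",np.linalg.norm(w[:2]-c),np.degrees(np.arctan2(*(w[:2]-c)[::-1])),np.linalg.norm(e[:2]-c),np.degrees(np.arctan2(*(e[:2]-c)[::-1])))
print("side wing",*[atz(s,P(S,*q),.137) for q in((415,76),(372,66),(460,82))])
st=sense();print(st["tcp_pos"],st["ee_rot"],st["time_s"])
```

```text
knob [0.57101948 0.08229097] [ 0.92354577 -0.23787582  0.0540546   1.75774748] [0.57058727 0.08413775 0.202     ] [0.57277182 0.07604609 0.202     ]
flange [0.57153826 0.08415765 0.122     ]
wing [ 0.53486216 -0.05345172  0.135     ] [ 0.48875114 -0.04257223  0.135     ] [ 0.51180665 -0.04801197  0.135     ] -13.275648268378145
mid [ 0.51145066 -0.04779133  0.137     ] tubeend [ 0.49566796 -0.08887806  0.1       ]
dist 0.14307288664140885 -114.60454616007438 0.18702056413588358 -113.75991046183219
dist 0.1449863925082107 -114.4838093020748 0.18893824744975432 -113.67582263179891
side wing [ 0.50800211 -0.04359532  0.137     ] [ 0.53262496 -0.04787346  0.137     ] [ 0.48318329 -0.04280323  0.137     ]
[ 0.21830114 -0.58562836  0.22257118] [[-9.37036132e-01 -3.49232426e-01 -1.50588486e-05]
 [-3.49232426e-01  9.37036131e-01 -3.50486690e-05]
 [ 2.63508170e-05 -2.75828310e-05 -9.99999999e-01]] 1.1
```

```bash
R='{"x":0.3,"y":0.5,"z":0.12,"rz":-0.1,"claw":0.38}'; python3 -m pendant '[{"x":0.1,"y":0.2,"z":0.12,"rz":-0.03,"claw":0.38},{"x":0.2,"y":0.4,"z":0.12,"rz":-0.08,"claw":0.38},{"x":0.3,"y":0.6,"z":0.12,"rz":-0.12,"claw":0.38},{"x":0.4,"y":0.75,"z":0.12,"rz":-0.16,"claw":0.38},{"x":0.5,"y":0.9,"z":0.12,"rz":-0.187,"claw":0.38},{"x":0.55,"y":1,"z":0.12,"rz":-0.187,"claw":0.38},{"x":0.55,"y":1,"z":0.12,"rz":-0.187,"claw":0.38},{"x":0.55,"y":1,"z":0.12,"rz":-0.187,"claw":0.38}]'
```

```text
$[0]: bad value
```

```bash
python3 -m pendant '[{"x":0.1,"y":0.2,"z":0.12,"rx":0,"ry":0,"rz":-0.03,"claw":0.38},{"x":0.2,"y":0.4,"z":0.12,"rx":0,"ry":0,"rz":-0.08,"claw":0.38},{"x":0.3,"y":0.6,"z":0.12,"rx":0,"ry":0,"rz":-0.12,"claw":0.38},{"x":0.4,"y":0.75,"z":0.12,"rx":0,"ry":0,"rz":-0.16,"claw":0.38},{"x":0.5,"y":0.9,"z":0.12,"rx":0,"ry":0,"rz":-0.187,"claw":0.38},{"x":0.55,"y":1,"z":0.12,"rx":0,"ry":0,"rz":-0.187,"claw":0.38},{"x":0.55,"y":1,"z":0.12,"rx":0,"ry":0,"rz":-0.187,"claw":0.38},{"x":0.55,"y":1,"z":0.12,"rx":0,"ry":0,"rz":-0.187,"claw":0.38}]'
```

```text
time_s: 2.1
tcp_pos: [0.3557, -0.3359, 0.2527]
ee_rot: [[-0.974, 0.229, 0.0], [0.229, 0.974, -0.0], [-0.0, -0.0, -1.0]]
wrist_force: [0.2, -0.1, 0.6]
gripper_width: 0.381
gripper_force: 0.0
```

```bash
python3 -m pendant '[{"x":0.12,"y":0.2,"z":0,"rx":0,"ry":0,"rz":0,"claw":0.38},{"x":0.24,"y":0.4,"z":0,"rx":0,"ry":0,"rz":0,"claw":0.38},{"x":0.36,"y":0.6,"z":-0.05,"rx":0,"ry":0,"rz":0,"claw":0.38},{"x":0.46,"y":0.75,"z":-0.1,"rx":0,"ry":0,"rz":0,"claw":0.38},{"x":0.56,"y":0.9,"z":-0.2,"rx":0,"ry":0,"rz":0,"claw":0.38},{"x":0.622,"y":1,"z":-0.25,"rx":0,"ry":0,"rz":0,"claw":0.38},{"x":0.622,"y":1,"z":-0.25,"rx":0,"ry":0,"rz":0,"claw":0.38},{"x":0.622,"y":1,"z":-0.25,"rx":0,"ry":0,"rz":0,"claw":0.38}]'
python3 - <<'E'
from h import *
s=capture("side");t=capture("top")
a=cv2.resize(t["color"][150:230,340:420],None,fx=5,fy=5,interpolation=3)
b=cv2.resize(s["color"][110:190,240:320],None,fx=5,fy=5,interpolation=3)
cv2.imwrite("pics/c2.png",np.hstack([a,b])[:,:,::-1])
p=np.array(sense()["tcp_pos"]);print(p,"tcp px crop",(proj(t,p)-(340,150))*5,(proj(s,p)-(240,110))*5,"wing px",(proj(s,(.5115,-.048,.128))-(240,110))*5)
E
```

```text
time_s: 3.1
tcp_pos: [0.5113, -0.0867, 0.1902]
ee_rot: [[-0.973, 0.23, -0.0], [0.23, 0.973, -0.0], [0.0, -0.0, -1.0]]
wrist_force: [0.1, -1.2, 0.9]
gripper_width: 0.381
gripper_force: 0.0
[ 0.51115708 -0.08679524  0.1906197 ] tcp px crop [313.57916836 201.76645859] [195.65534109 119.7438067 ] wing px [183.64697202 255.9016884 ]
```

View pics/c2.png

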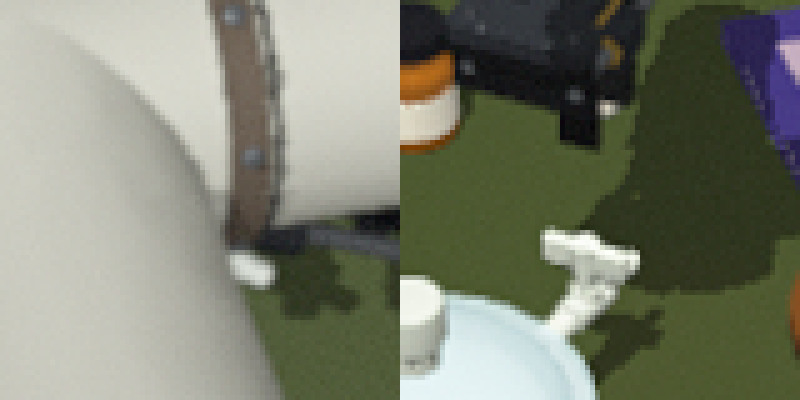

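The right half shows the wing at (588,253), within about 1 px of the prediction, and the fingers above and behind it at (590,130). I'll move over it and descend.

```bash
python3 -m pendant '[{"x":0,"y":0.08,"z":0,"rx":0,"ry":0,"rz":0,"claw":0.38},{"x":0,"y":0.154,"z":0,"rx":0,"ry":0,"rz":0,"claw":0.38},{"x":0,"y":0.154,"z":-0.06,"rx":0,"ry":0,"rz":0,"claw":0.38},{"x":0,"y":0.154,"z":-0.12,"rx":0,"ry":0,"rz":0,"claw":0.38},{"x":0,"y":0.154,"z":-0.18,"rx":0,"ry":0,"rz":0,"claw":0.38},{"x":0,"y":0.154,"z":-0.23,"rx":0,"ry":0,"rz":0,"claw":0.38},{"x":0,"y":0.154,"z":-0.272,"rx":0,"ry":0,"rz":0,"claw":0.38},{"x":0,"y":0.154,"z":-0.272,"rx":0,"ry":0,"rz":0,"claw":0.38}]'
```

```text
time_s: 4.2
tcp_pos: [0.5108, -0.0473, 0.121]
ee_rot: [[-0.973, 0.229, -0.002], [0.229, 0.973, -0.0], [0.002, -0.001, -1.0]]
wrist_force: [-0.0, 0.2, -0.4]
gripper_width: 0.381
gripper_force: 0.0
```

```bash
python3 -m pendant '[{"x":0,"y":0,"z":0,"rx":0,"ry":0,"rz":0,"claw":0.25},{"x":0,"y":0,"z":0,"rx":0,"ry":0,"rz":0,"claw":0.2},{"x":0,"y":0,"z":0,"rx":0,"ry":0,"rz":0,"claw":0.17},{"x":0,"y":0,"z":0,"rx":0,"ry":0,"rz":0,"claw":0.14},{"x":0,"y":0,"z":0,"rx":0,"ry":0,"rz":0,"claw":0.13},{"x":0,"y":0,"z":0,"rx":0,"ry":0,"rz":0,"claw":0.13},{"x":0,"y":0,"z":0,"rx":0,"ry":0,"rz":0,"claw":0.13},{"x":0,"y":0,"z":0,"rx":0,"ry":0,"rz":0,"claw":0.13}]'
```

```text
time_s: 5.2
tcp_pos: [0.5113, -0.0473, 0.1221]
ee_rot: [[-0.974, 0.229, -0.0], [0.229, 0.974, -0.0], [0.0, -0.0, -1.0]]
wrist_force: [-0.5, -1.1, 0.6]
gripper_width: 0.131
gripper_force: 0.9
```

```bash
python3 -m pendant '[{"x":0,"y":0,"z":0,"rx":0,"ry":0,"rz":0.04,"claw":0.13},{"x":0,"y":0,"z":0,"rx":0,"ry":0,"rz":0.08,"claw":0.13},{"x":0,"y":0,"z":0,"rx":0,"ry":0,"rz":0.12,"claw":0.13},{"x":0,"y":0,"z":0,"rx":0,"ry":0,"rz":0.16,"claw":0.13},{"x":0,"y":0,"z":0,"rx":0,"ry":0,"rz":0.19,"claw":0.13},{"x":0,"y":0,"z":0,"rx":0,"ry":0,"rz":0.22,"claw":0.13},{"x":0,"y":0,"z":0,"rx":0,"ry":0,"rz":0.22,"claw":0.13},{"x":0,"y":0,"z":0,"rx":0,"ry":0,"rz":0.22,"claw":0.13}]'
python3 -c "
from station import *
s=sense();print(s['moment'],s['joints'])"
```

```text
time_s: 6.2
tcp_pos: [0.5106, -0.0484, 0.1221]
ee_rot: [[-0.896, -0.444, -0.002], [-0.444, 0.896, -0.002], [0.002, -0.001, -1.0]]
wrist_force: [0.4, -6.0, 1.0]
gripper_width: 0.132
gripper_force: 2.4
[-1.62578408  0.22104432 -0.03979864] [ 12.79284449  17.04668884 -23.16390547   0.10454475 -49.91070337
 -76.49542661]
```

```bash
python3 -m pendant '[{"x":0,"y":0,"z":0,"rx":0,"ry":0,"rz":0.04,"claw":0.13},{"x":0,"y":0,"z":0,"rx":0,"ry":0,"rz":0.08,"claw":0.13},{"x":0,"y":0,"z":0,"rx":0,"ry":0,"rz":0.12,"claw":0.13},{"x":0,"y":0,"z":0,"rx":0,"ry":0,"rz":0.16,"claw":0.13},{"x":0,"y":0,"z":0,"rx":0,"ry":0,"rz":0.19,"claw":0.13},{"x":0,"y":0,"z":0,"rx":0,"ry":0,"rz":0.22,"claw":0.13},{"x":0,"y":0,"z":0,"rx":0,"ry":0,"rz":0.22,"claw":0.0},{"x":0,"y":0,"z":0,"rx":0,"ry":0,"rz":0.22,"claw":0.0}]'
python3 -c "
from station import *
s=sense();print(s['moment'],s['joints'])"
```

```text
time_s: 7.2
tcp_pos: [0.5123, -0.0477, 0.1222]
ee_rot: [[-0.407, -0.914, 0.002], [-0.914, 0.407, -0.001], [0.0, -0.002, -1.0]]
wrist_force: [2.8, -4.7, -1.4]
gripper_width: 0.096
gripper_force: 30.0
[-1.48680614 -0.70526929  0.07038888] [ 12.82033481  17.0858293  -23.091217     0.10268239 -49.72743761
 -36.87948048]
```

```bash
python3 -m pendant '[{"x":0,"y":0,"z":0,"rx":0,"ry":0,"rz":0,"claw":0.3},{"x":0,"y":0,"z":0,"rx":0,"ry":0,"rz":0,"claw":0.35},{"x":0,"y":0,"z":0.05,"rx":0,"ry":0,"rz":0,"claw":0.35},{"x":0,"y":0,"z":0.15,"rx":0,"ry":0,"rz":0,"claw":0.35},{"x":0,"y":0,"z":0.3,"rx":0,"ry":0,"rz":0,"claw":0.4},{"x":0,"y":0,"z":0.45,"rx":0,"ry":0,"rz":0,"claw":0.8},{"x":0.1,"y":0.2,"z":0.5,"rx":0,"ry":0,"rz":0,"claw":0.8},{"x":0.1,"y":0.2,"z":0.5,"rx":0,"ry":0,"rz":0,"claw":0.8}]'
python3 - <<'E'
from h import *
s=capture("side");t=capture("top")
a=cv2.resize(t["color"][130:230,280:400],None,fx=3.3,fy=3.3,interpolation=3)
b=cv2.resize(s["color"][130:230,200:300],None,fx=4,fy=3.3,interpolation=3)
cv2.imwrite("pics/c3.png",np.hstack([a,b])[:,:,::-1])
E
```

```text
time_s: 8.2
tcp_pos: [0.5382, 0.0053, 0.2493]
ee_rot: [[-0.404, -0.915, 0.005], [-0.915, 0.404, 0.001], [-0.003, -0.004, -1.0]]
wrist_force: [-0.1, 0.1, -0.8]
gripper_width: 0.66
gripper_force: 0.0
```

View pics/c3.png

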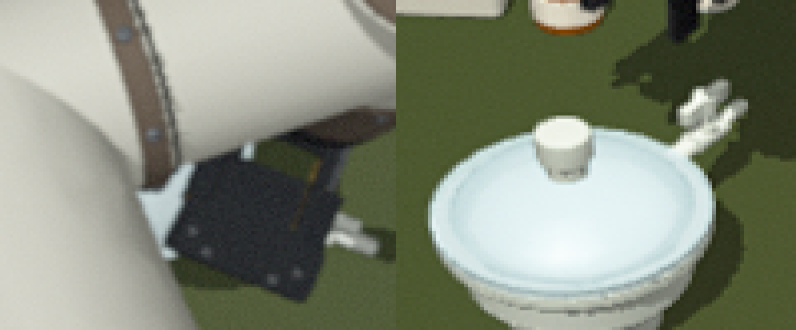

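The right half shows the wing at (704,102), now lying along the side tube, so the cock is open. On to the knob.

```bash
python3 -m pendant '[{"x":0.06,"y":0.15,"z":0,"rx":0,"ry":0,"rz":0,"claw":0.8},{"x":0.136,"y":0.316,"z":0,"rx":0,"ry":0,"rz":0,"claw":0.8},{"x":0.136,"y":0.316,"z":0,"rx":0,"ry":0,"rz":0,"claw":0.8},{"x":0.136,"y":0.316,"z":-0.04,"rx":0,"ry":0,"rz":0,"claw":0.8},{"x":0.136,"y":0.316,"z":-0.08,"rx":0,"ry":0,"rz":0,"claw":0.8},{"x":0.136,"y":0.316,"z":-0.1,"rx":0,"ry":0,"rz":0,"claw":0.8},{"x":0.136,"y":0.316,"z":-0.1,"rx":0,"ry":0,"rz":0,"claw":0.8},{"x":0.136,"y":0.316,"z":-0.1,"rx":0,"ry":0,"rz":0,"claw":0.8}]'
python3 - <<'E'
from h import *
s=capture("side")
b=cv2.resize(s["color"][120:220,190:310],None,fx=5,fy=5,interpolation=3)
cv2.imwrite("pics/c4.png",b[:,:,::-1]);print(sense()["tcp_pos"])
E
```

```text
time_s: 9.3
tcp_pos: [0.5705, 0.0817, 0.2224]
ee_rot: [[-0.407, -0.913, 0.001], [-0.913, 0.407, 0.0], [-0.0, -0.001, -1.0]]
wrist_force: [-0.1, 0.1, 0.1]
gripper_width: 0.799
gripper_force: 0.0
[0.57051296 0.08181812 0.22244246]
```

View pics/c4.png

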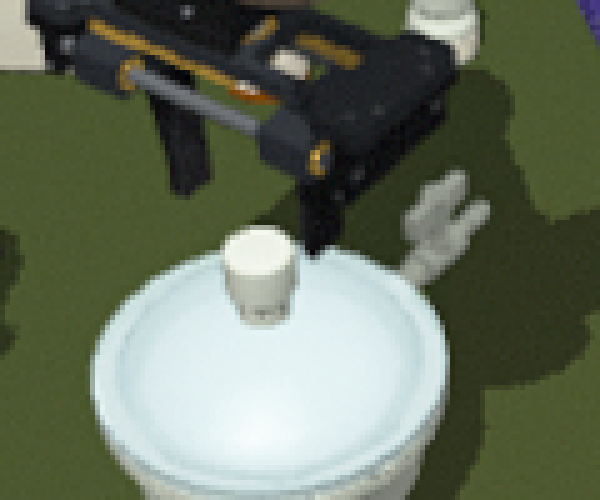

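The fingers straddle the knob: tips at (185,190) and (318,250), knob top at (260,245). I'll descend and close gradually.

```bash
python3 -m pendant '[{"x":0,"y":0,"z":-0.05,"rx":0,"ry":0,"rz":0,"claw":0.8},{"x":0,"y":0,"z":-0.1,"rx":0,"ry":0,"rz":0,"claw":0.8},{"x":0,"y":0,"z":-0.14,"rx":0,"ry":0,"rz":0,"claw":0.8},{"x":0,"y":0,"z":-0.18,"rx":0,"ry":0,"rz":0,"claw":0.8},{"x":0,"y":0,"z":-0.205,"rx":0,"ry":0,"rz":0,"claw":0.7},{"x":0,"y":0,"z":-0.205,"rx":0,"ry":0,"rz":0,"claw":0.55},{"x":0,"y":0,"z":-0.205,"rx":0,"ry":0,"rz":0,"claw":0.48},{"x":0,"y":0,"z":-0.205,"rx":0,"ry":0,"rz":0,"claw":0.44}]'
```

```text
time_s: 10.35
tcp_pos: [0.5706, 0.082, 0.1713]
ee_rot: [[-0.407, -0.913, 0.001], [-0.913, 0.407, 0.0], [-0.001, -0.001, -1.0]]
wrist_force: [-1.0, -0.0, 0.4]
gripper_width: 0.474
gripper_force: 0.0
```

```bash
python3 -m pendant '[{"x":0,"y":0,"z":0,"rx":0,"ry":0,"rz":0,"claw":0.43},{"x":0,"y":0,"z":0,"rx":0,"ry":0,"rz":0,"claw":0.42},{"x":0,"y":0,"z":0,"rx":0,"ry":0,"rz":0,"claw":0.41},{"x":0,"y":0,"z":0,"rx":0,"ry":0,"rz":0,"claw":0.3},{"x":0,"y":0,"z":0,"rx":0,"ry":0,"rz":0,"claw":0},{"x":0,"y":0,"z":0,"rx":0,"ry":0,"rz":0,"claw":0},{"x":0,"y":0,"z":0,"rx":0,"ry":0,"rz":0,"claw":0},{"x":0,"y":0,"z":0,"rx":0,"ry":0,"rz":0,"claw":0}]'
```

```text
time_s: 11.35
tcp_pos: [0.5704, 0.0819, 0.1709]
ee_rot: [[-0.407, -0.913, 0.0], [-0.913, 0.407, -0.0], [-0.0, -0.0, -1.0]]
wrist_force: [-0.5, -0.4, -0.4]
gripper_width: 0.407
gripper_force: 30.0
```

```bash
python3 -m pendant '[{"x":0,"y":0,"z":0.003,"rx":0,"ry":0,"rz":0,"claw":0},{"x":0,"y":0,"z":0.006,"rx":0,"ry":0,"rz":0,"claw":0},{"x":0,"y":0,"z":0.009,"rx":0,"ry":0,"rz":0,"claw":0},{"x":0,"y":0,"z":0.012,"rx":0,"ry":0,"rz":0,"claw":0},{"x":0,"y":0,"z":0.014,"rx":0,"ry":0,"rz":0,"claw":0},{"x":0,"y":0,"z":0.016,"rx":0,"ry":0,"rz":0,"claw":0},{"x":0,"y":0,"z":0.016,"rx":0,"ry":0,"rz":0,"claw":0},{"x":0,"y":0,"z":0.016,"rx":0,"ry":0,"rz":0,"claw":0}]'
```

```text
time_s: 12.35
tcp_pos: [0.5696, 0.0818, 0.1716]
ee_rot: [[-0.408, -0.913, -0.003], [-0.913, 0.408, -0.0], [0.002, 0.003, -1.0]]
wrist_force: [6.2, -1.7, -14.6]
gripper_width: 0.405
gripper_force: 30.1
```

```bash
python3 -m pendant '[{"x":0,"y":0,"z":0.003,"rx":0,"ry":0,"rz":0,"claw":0},{"x":0,"y":0,"z":0.006,"rx":0,"ry":0,"rz":0,"claw":0},{"x":0,"y":0,"z":0.009,"rx":0,"ry":0,"rz":0,"claw":0},{"x":0,"y":0,"z":0.012,"rx":0,"ry":0,"rz":0,"claw":0},{"x":0,"y":0,"z":0.014,"rx":0,"ry":0,"rz":0,"claw":0},{"x":0,"y":0,"z":0.016,"rx":0,"ry":0,"rz":0,"claw":0},{"x":0,"y":0,"z":0.016,"rx":0,"ry":0,"rz":0,"claw":0},{"x":0,"y":0,"z":0.016,"rx":0,"ry":0,"rz":0,"claw":0}]'
```

```text
time_s: 13.35
tcp_pos: [0.5702, 0.0821, 0.1803]
ee_rot: [[-0.407, -0.914, 0.001], [-0.914, 0.407, 0.0], [-0.001, -0.001, -1.0]]
wrist_force: [-0.6, -0.2, -3.9]
gripper_width: 0.405
gripper_force: 30.0
```

It has broken free: the wrist carries about 4 N, which is the lid's weight. Raising it the rest of the way.

```bash
python3 -m pendant '[{"x":0,"y":0,"z":0.006,"rx":0,"ry":0,"rz":0,"claw":0},{"x":0,"y":0,"z":0.012,"rx":0,"ry":0,"rz":0,"claw":0},{"x":0,"y":0,"z":0.02,"rx":0,"ry":0,"rz":0,"claw":0},{"x":0,"y":0,"z":0.028,"rx":0,"ry":0,"rz":0,"claw":0},{"x":0,"y":0,"z":0.036,"rx":0,"ry":0,"rz":0,"claw":0},{"x":0,"y":0,"z":0.044,"rx":0,"ry":0,"rz":0,"claw":0},{"x":0,"y":0,"z":0.044,"rx":0,"ry":0,"rz":0,"claw":0},{"x":0,"y":0,"z":0.044,"rx":0,"ry":0,"rz":0,"claw":0}]'
python3 - <<'E'
from h import *
s=capture("side")
b=cv2.resize(s["color"][130:250,190:310],None,fx=5,fy=5,interpolation=3)
for z,c in((.138,(255,0,0)),(.118,(0,0,255))):
    for a in range(0,360,4):
        u=(proj(s,(.571+.09*np.cos(np.radians(a)),.083+.09*np.sin(np.radians(a)),z))-(190,130))*5+2
        cv2.circle(b,tuple(int(v) for v in u),1,c,-1)
cv2.imwrite("pics/c5.png",b[:,:,::-1]);st=sense();print(st["tcp_pos"],st["moment"])
E
```

```text
time_s: 14.35
tcp_pos: [0.5702, 0.0819, 0.1897]
ee_rot: [[-0.407, -0.913, -0.0], [-0.913, 0.407, 0.0], [0.0, 0.0, -1.0]]
wrist_force: [0.8, 0.5, -4.2]
gripper_width: 0.403
gripper_force: 30.0
[0.57022035 0.08187231 0.18967293] [ 0.01938357  0.08177485 -0.00460678]
```

View pics/c5.png

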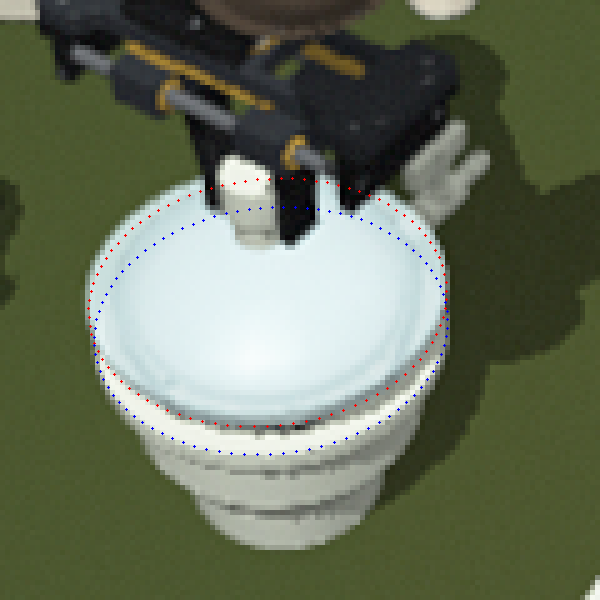

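The picture shows the lid's lower edge on the predicted 20 mm ring (y≈425) and the bowl's rim on its own ring below (y≈452). The lid is level, over the bowl and held; the wing at (455,180) is in line with the tube.

```bash
python3 -c "
from station import *
print(sense()['tcp_pos'],finish_job())"
```

```text
the job is handed in; nothing more can be done
[0.57022035 0.08187231 0.18967293] None
```

The stopcock is open with its wing in line with the side tube, and the lid has broken free of its seal and is held level about 19–20 mm above the rim, over the bowl; I handed the job in at about 14 s of the allowed 48.

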